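Build a two-deck sintering charge on the furnace slab

TASK

Build the two-deck furnace charge on the buff hearth slab: the boat in the middle of the slab, the two tall spacer bars standing one on each side of it, parallel to the slab's short edges, and the setter plate laid level and central across both bars, in line with the slab, with a bar under each end. The crucible stands upright in the middle of the setter plate, above the boat. Keep the boat and the crucible level while carrying them, and leave the short bar and the loose lid where they lie.

Things in the scene. Friction and masses are not known exactly. Their poses are not given: they have to be found in the camera images.
- slab: Hearth slab that will go into the furnace: a flat buff ceramic plate fixed on the bench, 180 mm (its x) by 260 mm (its y, the long way), 12 mm thick. Origin at the centre of its underside, so its top is 12 mm above the origin; z up. It lies left or right of the robot, turned by up to 0.35 rad. The bars' places are about 50 mm to either side of its centre along its y, lying along its x.
- board: Grey heatproof board fixed on the bench, 310 mm (x) by 330 mm (y), 8 mm thick, origin at the centre of its underside. All loose things start on top of it, standing or lying flat: the setter plate along its edge nearest the robot, the others mixed up in two rows of three, about 90 to 100 mm apart, each with its length within about 0.45 rad of world y. A start place only.
- bar_a_mid (a point): One of two equal tall spacer bars: a solid buff ceramic block standing on its long narrow face, 18 mm wide (its x), 60 mm long (its y), 40 mm tall (its z). Point at its centre. Weighs about 0.1 kg. Either tall bar may go to either side.
- bar_b_mid (a point): The other tall spacer bar, the same: 18 mm (x) by 60 mm (y) by 40 mm tall (z), point at its centre.
- short_bar_mid (a point): A spare bar of the same buff ceramic, 18 mm wide (x) but only 36 mm long (y) and 22 mm tall; not part of the charge, to be left where it lies. Point at its centre.
- boat_mid (a point): Sample boat: an open white ceramic trough, 30 mm wide (its x), 60 mm long (its y), 18 mm tall, walls 3 mm, with two dark pressed discs fast in it. Point at its centre, half-way up (9 mm above its underside). About 45 g.
- crucible_mid (a point): Crucible: an open white ceramic cylinder standing upright, 40 mm outside diameter, 50 mm tall, wall 3 mm. Point on its axis half-way up (25 mm above its underside). About 60 g.
- lid_mid (a point): A loose white crucible lid, a disc of 46 mm diameter with a small knob, 15 mm tall in all; not part of the charge, to be left where it lies. Point on its axis 6 mm above its underside.
- setter_mid (a point): Setter plate: a flat off-white ceramic plate lying flat, 56 mm wide (its x), 130 mm long (its y), 10 mm thick (z). Point at its centre, half-way through its thickness. About 0.16 kg.
Mind the look-alikes: they are no part of the job. What is shaped like the part that bears bar_b_mid but blue or green is not meant.

How it is judged:
By the outcome, as a careful person would: the job done as asked, in the order asked, and still so for the second after the job is handed in, with the robot touching nothing.
It also fails if it takes over 112 s, if anything falls off the work surface, if the arm or the gripper's body presses on something with over 40 N, if the wrist force passes 120 N, or if a joint passes its speed limit or range.

ROBOT

A 7-joint arm with a two-finger parallel gripper is mounted at the origin on the work surface. World frame = base frame: x ahead of the robot, y to its left, z up, the work surface at z = 0. Lengths are in m, angles in rad, forces in N, time in s.
With the tool pointing down it reaches from about 0.35 to 0.9 m from the base axis. Payload 8.1 kg.
Tool frame: the origin (TCP) lies on the centre line of the jaws, within the pads' length; the fingertips stand 19 mm ahead of it and the grasp point (between the pads) is the TCP (arm.tip_reach is the distance from the TCP to the fingertips, in m); z points along the fingers, y is the line along which they close (so a half turn about z gives the same grasp; the last joint's range is limited). The gripper opens to 92 mm and grips with 3 to 60 N. Pads are 19 mm wide; open, the fingers measure 130 mm over their backs; the gripper's body (75 mm by 190 mm) begins 47 mm behind the grasp point.
Start: joints at [1.201, 0.434, 0.025, 1.573, -0.012, 1.134, -0.075], TCP at [0.165, -0.603, 0.246] pointing down, gripper open.
Joint ranges: [-2.62, 2.62], [-0.44, 2.09], [-1.27, 1.32], [0.08, 2.57], [-1.32, 4.46], [0.12, 2], [-2.74, 2.74]. Speed limits (rad/s): [2.22, 2.22, 3.01, 3.01, 3.14, 3.14, 3.14].

INTERFACE

Orientations are given as a rotation vector (axis times angle).
In Python, from cell import arm gives the robot as it stands.
- The arm moves only by the tool arm_command, never from a script. Its argument "targets" is a list that holds one entry, the list of rows, each a list of 6 numbers: the shift along the tool's x, y, z in m, then the turn, a rotation vector about the tool's x, y, z in rad. A call has 1 to 10 rows; each row shifts and turns the commanded pose from where the row before left it, along the tool's axes as they then stand; what a row does not reach is not made up. A row lasts 1/8 s, in which the tool goes at most 62.5 mm and 10.7 degrees, less where a joint would pass 70% of its speed; a pose out of reach is approached as far as the arm can. A call with a gripper value outside its range is refused whole. "jaw" is the finger opening in m, from 0 to 0.0918, set as the call begins (left out, the last holds). The fingers move at their own pace and stop on an object; "newtons" is the grip in N (left out, the last holds). Time passes only in rows, so rows that do not move let the fingers close. It gives the time, the measured TCP pose, the force, the opening and the grip force at its end, in the units of the state.
- arm.observe(): the state, without advancing time (a new reading comes with each control period).
- arm.get_image(name): name is "scene" or "top" or "wrist"; returns a dict with "pixels" (384x512x3 uint8, red, green, blue), "z_map" (384x512 float32, m along the optical axis (not along the pixel's ray), 0 where there is no reading), "fx", "fy", "cx", "cy" (pixels), "xyz" and "rotation" of the camera in the world; the wrist camera has in their place "T_tool_cam" (4x4, takes a point from camera to tool coordinates, whose origin is the TCP and whose axes are the flange's). Camera axes: x right, y down, z forward; pixel columns grow to the right and rows downward; lengths in m; the calibration is good to about 2 mm. A picture is of the moment at which its call begins: read the wrist's pose just before it.
- arm.sign_off(): hands the job in; it is judged then, once.
The state is a dict: "clock": time; "joints": joint angles; "dq": joint speeds; "joint_efforts": joint torques, N m; "position": TCP position; "ee_rot": TCP orientation; "force": force on the tool from outside, world axes, zero at the start; "ft_torque": the same for the moment, N m; "width": opening from 0.0 (shut) to 1.0 (fully open); "gripper_force": force on a finger pad.
Only numpy, scipy, OpenCV 4.12 (cv2) and the standard library are available. Lean on these libraries where they do the work, as an engineer would, in place of code of your own. Each camera call takes 0.05 s, during which the arm holds its last target. There are 200 camera calls.

## Working session

There is one attempt and no reset: what is moved stays moved. The work goes in short steps, Python scripts to look and compute and a tool call to move; the robot and the scene stay as the last step left them, time stands still between calls to the robot, and variables do not carry over. Pictures are saved under pics/ and viewed, at most 14 in all, crops included, and the job is handed in when it is done.

Besides the shell and the picture viewer there is one more tool, called after "Call:" in YAML: its name, and indented under it one key for each argument. arm_command: Moves the arm, as the interface text tells. Its arguments: {"type":"object","properties":{"targets":{"type":"array","items":{"type":"array","items":{"type":"array","items":{"type":"number"}}}},"jaw":{"type":"number"},"newtons":{"type":"number"}},"required":["targets"]}

```bash
ls; mkdir -p pics; python3 - <<'E'
from cell import arm
import cv2,numpy as np
print(arm.observe())
for n in ("top","scene"):
    im=arm.get_image(n); np.savez(f"{n}0.npz",**im)
    cv2.imwrite(f"pics/{n}0.png",im["pixels"][:,:,::-1]); print(n,im["fx"],im["cx"],im["cy"],im["xyz"],im["rotation"])
E
```

```text
pics
{'clock': 0.0, 'joints': array([ 1.20139059,  0.43521945,  0.02498154,  1.57408715, -0.01160437,
        1.13398556, -0.07512004]), 'dq': array([ 0.00064279, -0.00013152,  0.00039426,  0.0009971 ,  0.00084912,
        0.00033907,  0.0017517 ]), 'joint_efforts': array([ 3.87509954e-04, -6.67846513e+01,  9.85275395e-01, -3.14450061e+01,
       -6.06116513e-02,  4.30081389e-02,  1.61400271e-04]), 'position': array([ 0.16460201, -0.60244512,  0.24495109]), 'ee_rot': array([-3.11219836e+00, -4.17499305e-01,  5.42596487e-04]), 'force': array([ 0.01669182, -0.2192122 , -0.08339164]), 'ft_torque': array([-0.05294017, -0.0346473 ,  0.03883403]), 'gripper_force': 0.0, 'width': 0.9949961849220956}
top 478.1825309338048 255.58436441270192 187.16182628473845 [ 0.53490186 -0.07043129  1.20031814] [-2.23393623  2.17488672 -0.0253657 ]
scene 378.4403955509468 251.87727677908217 189.12085337514026 [ 1.20939366 -0.43286664  0.65811963] [-2.00257859 -1.20325805  0.54968332]
```

View pics/top0.png

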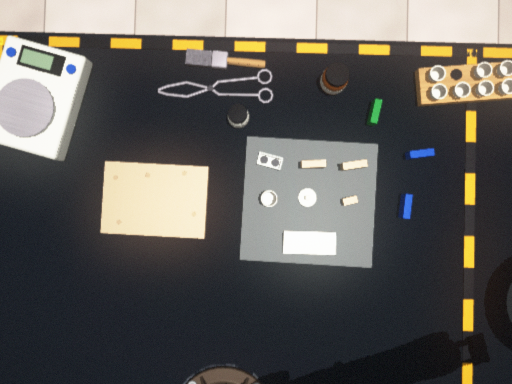

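View pics/scene0.png

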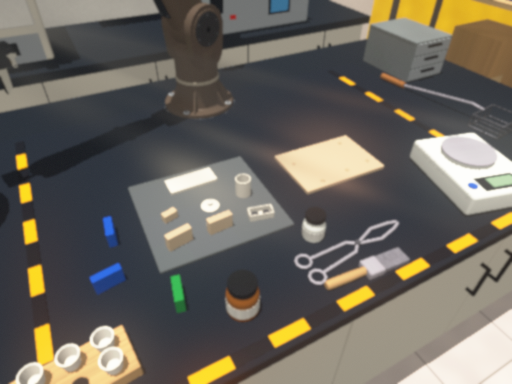

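The top view shows the boat at (270,160), tall bars at (314,164) and (355,165), and the crucible at (268,199). The lid is at (307,197), the short bar at (350,201), the setter at (310,243), and the slab, to the left, at (155,200). Next I'll measure them from the depth map.

```bash
cat >h.py <<'E'
import numpy as np,cv2
from scipy.spatial.transform import Rotation as R
def cloud(im,T=None):
    z=im["z_map"];v,u=np.mgrid[:z.shape[0],:z.shape[1]]
    P=np.stack([(u-im["cx"])/im["fx"]*z,(v-im["cy"])/im["fy"]*z,z],-1)
    if T is None: return P@R.from_rotvec(im["rotation"]).as_matrix().T+im["xyz"]
    return P@T[:3,:3].T+T[:3,3]
def blobs(W,m,minpx=20):
    n,L,st,_=cv2.connectedComponentsWithStats(m.astype(np.uint8),connectivity=4)
    for i in range(1,n):
        if st[i,4]<minpx: continue
        p=W[L==i]
        v,u=np.argwhere(L==i).mean(0)
        (c,s,a)=cv2.minAreaRect((p[:,:2]*1000).astype(np.float32))
        if s[0]>s[1]: s=s[::-1]; a+=90   # a: now the direction angle of the long axis = a+90
        a=(a+90+90)%180-90
        print("px %d,%d n=%d rect c=(%.1f,%.1f) mean=(%.1f,%.1f) size %.0fx%.0f longdir %.1fdeg z med %.1f max %.1f"%(u,v,len(p),*c,*(p[:,:2].mean(0)*1000),*s,a,np.median(p[:,2])*1000,p[:,2].max()*1000))
def toolT():
    from cell import arm
    s=arm.observe();T=np.eye(4);T[:3,:3]=R.from_rotvec(s["ee_rot"]).as_matrix();T[:3,3]=s["position"];return T,s
E
python3 - <<'E'
from h import *
im=dict(np.load("top0.npz"));W=cloud(im);z=W[...,2];g=im["pixels"].astype(int)
roi=np.zeros(z.shape,bool);roi[130:275,95:385]=1
ok=roi&(im["z_map"]>0)
print("objs");blobs(W,ok&(z>0.0135)&(np.arange(512)[None]>225))
print("slab/board");blobs(W,ok&(z>0.005)&(z<0.1),300)
print("color slab");blobs(W,ok&(g[...,0]>150)&(np.arange(512)[None]<225),300)
print(np.percentile(z[ok&(z<0.003)],[5,50,95]))
E
```

```text
objs
px 269,160 n=215 rect c=(635.8,-96.3) mean=(634.0,-95.7) size 34x60 longdir 76.3deg z med 19.6 max 31.7
px 312,164 n=223 rect c=(630.0,-200.8) mean=(627.1,-200.6) size 22x58 longdir -86.8deg z med 47.8 max 54.5
px 353,164 n=214 rect c=(628.4,-301.0) mean=(627.5,-298.5) size 18x60 longdir -80.1deg z med 47.7 max 52.9
px 269,198 n=88 rect c=(540.9,-95.6) mean=(540.2,-97.6) size 36x36 longdir -88.4deg z med 56.5 max 61.3
px 307,196 n=44 rect c=(548.9,-192.9) mean=(548.0,-192.0) size 16x22 longdir 52.4deg z med 18.8 max 26.5
px 349,200 n=117 rect c=(541.7,-295.2) mean=(541.6,-293.8) size 18x38 longdir -75.3deg z med 29.8 max 34.4
px 308,242 n=1193 rect c=(434.3,-198.2) mean=(434.9,-198.9) size 57x132 longdir -90.0deg z med 18.3 max 25.8
slab/board
px 308,201 n=15315 rect c=(537.0,-197.6) mean=(535.2,-195.6) size 315x332 longdir 88.2deg z med 9.1 max 61.3
px 154,199 n=7540 rect c=(530.4,189.0) mean=(530.4,187.5) size 184x266 longdir 88.8deg z med 12.5 max 22.1
color slab
px 154,199 n=7577 rect c=(531.9,188.4) mean=(531.4,187.4) size 182x261 longdir 88.3deg z med 12.5 max 22.1
[-0.00352307  0.00010901  0.00262062]
```

```bash
cat >>h.py <<'E'
def plan(x,y,z,yaw=None):
    "tool-axes shift (mm) from the present pose to x,y,z and the turn to tool-x yaw (deg, tool down)"
    T,s=toolT();d=T[:3,:3].T@(np.array([x,y,z])-T[:3,3])
    o="shift mm %s"%np.round(d*1000,1)
    if yaw is not None:
        c,n=np.cos(np.radians(yaw)),np.sin(np.radians(yaw))
        D=np.array([[c,n,0],[n,-c,0],[0,0,-1]])
        o+=" then turn rad %s"%np.round(R.from_matrix(T[:3,:3].T@D).as_rotvec(),4)
    print(o,"| now",np.round(T[:3,3]*1000,1),"t %.2f"%s["clock"],"q7 %.2f q1 %.2f"%(s["joints"][6],s["joints"][0]))
E
python3 -c "
from h import *
plan(.54,-.2,.38,90)"
```

```text
shift mm [ 468.2 -289.5 -134.6] then turn rad [-1.3000e-03 -8.0000e-04 -1.3041e+00] | now [ 164.6 -602.5  245. ] t 0.10 q7 -0.08 q1 1.20
```

Call:
arm_command:
  targets:
    - [[0.047, -0.029, -0.0135, 0, 0, 0], [0.047, -0.029, -0.0135, 0, 0, 0], [0.047, -0.029, -0.0135, 0, 0, 0], [0.047, -0.029, -0.0135, 0, 0, 0], [0.047, -0.029, -0.0135, 0, 0, 0], [0.047, -0.029, -0.0135, 0, 0, 0], [0.047, -0.029, -0.0135, 0, 0, 0], [0.047, -0.029, -0.0135, 0, 0, 0], [0.047, -0.029, -0.0135, 0, 0, 0], [0.045, -0.029, -0.0135, 0, 0, 0]]

```text
clock: 1.35
position: [0.5406, -0.1983, 0.3809]
ee_rot: [-3.114, -0.418, 0.001]
force: [0.1, -0.6, 0.1]
width: 0.997
gripper_force: 0.0
```

Call:
arm_command:
  targets:
    - [[0, 0, 0, 0, 0, -0.163], [0, 0, 0, 0, 0, -0.163], [0, 0, 0, 0, 0, -0.163], [0, 0, 0, 0, 0, -0.163], [0, 0, 0, 0, 0, -0.163], [0, 0, 0, 0, 0, -0.163], [0, 0, 0, 0, 0, -0.163], [0, 0, 0, 0, 0, -0.163], [0, 0, 0, 0, 0, 0]]

```text
clock: 2.48
position: [0.5395, -0.1999, 0.3803]
ee_rot: [-2.222, -2.219, 0.001]
force: [-0.3, 0.3, -0.6]
width: 1.002
gripper_force: 0.0
```

```bash
python3 - <<'E'
from h import *
from cell import arm
plan(.54,-.2,.38,90)
T,s=toolT();im=arm.get_image("wrist");np.savez("w1.npz",T=T,**im);cv2.imwrite("pics/w1.png",im["pixels"][:,:,::-1])
print(im["T_tool_cam"].round(3),im["fx"])
W=cloud(im,T@im["T_tool_cam"]);z=W[...,2];ok=(im["z_map"]>0)
print(np.median(z[ok&(abs(z)<.004)]))
blobs(W,ok&(z>0.0135)&(z<.08),60)
E
```

```text
shift mm [-0.1  0.5  0.3] then turn rad [-0.0008 -0.0004 -0.0012] | now [ 539.5 -199.9  380.3] t 2.48 q7 0.14 q1 0.58
[[-0.    -0.952 -0.306  0.084]
 [ 1.     0.    -0.002 -0.001]
 [ 0.002 -0.306  0.952 -0.139]
 [ 0.     0.     0.     1.   ]] 270.95452681436103
-0.0002904122796545394
px 465,32 n=1235 rect c=(880.3,-15.5) mean=(879.1,-0.4) size 43x124 longdir 86.8deg z med 18.3 max 22.0
px 385,39 n=1478 rect c=(738.3,-16.6) mean=(733.4,-18.0) size 49x49 longdir -6.9deg z med 68.4 max 72.0
px 310,94 n=504 rect c=(632.5,-95.1) mean=(632.6,-94.0) size 30x60 longdir 76.8deg z med 17.7 max 27.9
px 256,92 n=208 rect c=(539.8,-95.7) mean=(539.5,-92.4) size 38x38 longdir -0.2deg z med 56.9 max 59.7
px 199,153 n=2109 rect c=(433.2,-199.2) mean=(433.5,-196.2) size 56x129 longdir 89.9deg z med 17.7 max 20.8
px 305,157 n=455 rect c=(626.0,-200.7) mean=(624.5,-199.3) size 17x60 longdir -87.0deg z med 47.0 max 50.4
px 411,179 n=859 rect c=(823.4,-241.6) mean=(815.0,-238.0) size 38x64 longdir 63.9deg z med 51.9 max 79.9
px 302,208 n=386 rect c=(626.8,-299.9) mean=(624.9,-295.9) size 18x60 longdir -80.1deg z med 46.8 max 49.2
px 256,203 n=190 rect c=(539.8,-293.6) mean=(539.8,-291.8) size 18x36 longdir -75.0deg z med 29.3 max 32.1
px 367,231 n=409 rect c=(759.4,-350.3) mean=(757.1,-347.1) size 18x61 longdir -11.8deg z med 38.2 max 41.1
px 251,265 n=309 rect c=(529.4,-426.8) mean=(528.8,-424.5) size 12x58 longdir -3.7deg z med 34.3 max 41.3
```

View pics/w1.png

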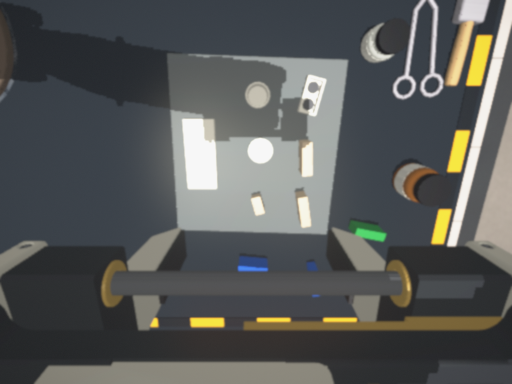

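The wrist view confirms the layout: boat (312,95), crucible (257,95), bars (306,158) and (304,210), setter (200,155). I'll move the boat first.

```bash
python3 -c "
from h import *
plan(.6335,-.0955,.031,76.6)"
```

```text
shift mm [104.7  93.7 349.4] then turn rad [-6.000e-04 -2.000e-04  2.301e-01] | now [ 539.6 -199.9  380.4] t 2.52 q7 0.13 q1 0.58
```

Call:
arm_command:
  targets:
    - [[0.0262, 0.0234, 0.04, 0, 0, 0], [0.0262, 0.0234, 0.04, 0, 0, 0], [0.0262, 0.0234, 0.04, 0, 0, 0], [0.0262, 0.0234, 0.04, 0, 0, 0], [0, 0, 0, 0, 0, 0.115], [0, 0, 0, 0, 0, 0.115], [0, 0, 0.04, 0, 0, 0], [0, 0, 0.04, 0, 0, 0], [0, 0, 0.04, 0, 0, 0], [0, 0, 0.02, 0, 0, 0]]
  jaw: 0.06
  newtons: 10

```text
clock: 3.78
position: [0.6322, -0.0951, 0.0785]
ee_rot: [-2.463, -1.947, 0.004]
force: [-0.1, 0.1, -0.4]
width: 0.654
gripper_force: 0.0
```

```bash
python3 -c "
from h import *
plan(.6335,-.0955,.031,76.6)"
```

```text
shift mm [-0.1  1.5 47.5] then turn rad [-0.003   0.0008  0.0009] | now [632.2 -95.1  78.5] t 3.77 q7 -0.41 q1 0.30
```

Call:
arm_command:
  targets:
    - [[0, 0.001, 0.025, 0, 0, 0], [0, 0, 0.016, 0, 0, 0], [0, 0, 0.008, 0, 0, 0], [0, 0, 0, 0, 0, 0], [0, 0, 0, 0, 0, 0]]

```text
clock: 4.4
position: [0.635, -0.0953, 0.0326]
ee_rot: [2.461, 1.951, 0.001]
force: [-0.6, -0.1, -0.2]
width: 0.654
gripper_force: 0.0
```

Call:
arm_command:
  targets:
    - [[0, 0, 0, 0, 0, 0], [0, 0, 0, 0, 0, 0], [0, 0, 0, 0, 0, 0], [0, 0, 0, 0, 0, 0], [0, 0, 0, 0, 0, 0], [0, 0, 0, 0, 0, 0]]
  jaw: 0.02
  newtons: 12

```text
clock: 5.15
position: [0.6344, -0.0953, 0.0319]
ee_rot: [2.462, 1.952, 0.0]
force: [-0.6, -0.0, 3.0]
width: 0.326
gripper_force: 12.0
```

Call:
arm_command:
  targets:
    - [[0, 0, -0.02, 0, 0, 0], [0, 0, -0.045, 0, 0, 0], [0, 0, -0.05, 0, 0, 0], [0, 0, -0.05, 0, 0, 0], [0, 0, -0.05, 0, 0, 0]]

```text
clock: 5.78
position: [0.6341, -0.095, 0.2499]
ee_rot: [2.461, 1.952, 0.001]
force: [0.8, -1.2, 0.3]
width: 0.325
gripper_force: 12.0
```

```bash
python3 -c "
from h import *
plan(.531,.17,.38,90)"
```

```text
shift mm [ 234.6 -160.6 -130.2] then turn rad [ 1.100e-03 -2.000e-04 -2.297e-01] | now [634.1 -95.  249.9] t 5.78 q7 -0.33 q1 0.33
```

Call:
arm_command:
  targets:
    - [[0.0335, -0.023, -0.0185, 0, 0, 0], [0.0335, -0.023, -0.0185, 0, 0, 0], [0.0335, -0.023, -0.0185, 0, 0, 0], [0.0335, -0.023, -0.0185, 0, 0, 0], [0.0335, -0.023, -0.0185, 0, 0, 0], [0.0335, -0.023, -0.0185, 0, 0, 0], [0.0335, -0.023, -0.0185, 0, 0, 0], [0, 0, 0, 0, 0, -0.115], [0, 0, 0, 0, 0, -0.115], [0, 0, 0, 0, 0, 0]]

```text
clock: 7.02
position: [0.5306, 0.1699, 0.3773]
ee_rot: [2.221, 2.221, 0.001]
force: [-0.4, 0.3, -0.2]
width: 0.324
gripper_force: 12.0
```

```bash
python3 - <<'E'
from h import *
from cell import arm
plan(.531,.17,.38,90)
T,s=toolT();im=arm.get_image("wrist");np.savez("w2.npz",T=T,**im);cv2.imwrite("pics/w2.png",im["pixels"][:,:,::-1])
W=cloud(im,T@im["T_tool_cam"]);z=W[...,2];g=im["pixels"].astype(int)
m=(im["z_map"]>0)&(z>-.005)&(z<.03)&(g[...,0]>130)&(g[...,0]-g[...,2]>25)
blobs(W,m,1500);cv2.imwrite("pics/w2m.png",np.uint8(m)*255)
print(np.median(z[m]))
E
```

```text
shift mm [ 0.1  0.4 -2.7] then turn rad [ 0.0008 -0.0002 -0.0003] | now [530.6 169.9 377.3] t 7.03 q7 -0.55 q1 0.01
px 256,134 n=13243 rect c=(529.9,186.6) mean=(530.4,203.9) size 186x268 longdir 88.4deg z med 11.6 max 15.2
0.011412452827523678
```

View pics/w2.png

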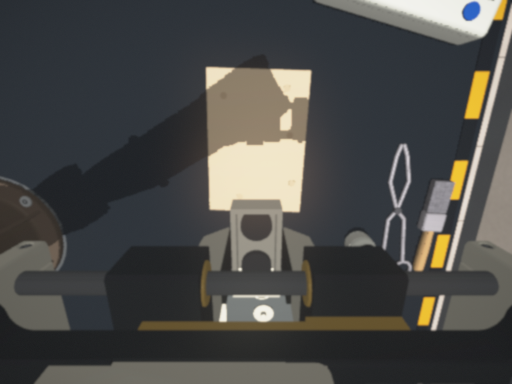

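Here the slab spans about (207..310, 67..213). I'll refine its pose by intersecting pixel rays with its top plane.

```bash
cat >>h.py <<'E'
def rays(im,T,pts,h):
    "pixel points -> world points on plane z=h; T camera->world"
    d=np.c_[(pts[:,0]-im["cx"])/im["fx"],(pts[:,1]-im["cy"])/im["fy"],np.ones(len(pts))]@T[:3,:3].T
    return (T[:3,3]+d*((h-T[2,3])/d[:,2])[:,None])[:,:2]
def rectfit(im,T,m,h,ch=True):
    c=max(cv2.findContours(m.astype(np.uint8),0,cv2.CHAIN_APPROX_NONE)[0],key=cv2.contourArea)[:,0].astype(float)
    w=rays(im,T,cv2.convexHull(c.astype(np.float32))[:,0].astype(float) if ch else c,h)*1000
    q=cv2.minAreaRect(w.astype(np.float32));s,a=q[1],q[2]
    if s[0]>s[1]: s=s[::-1];a+=90
    print("c (%.1f,%.1f) size %.1fx%.1f long %.2f"%(*q[0],*s,(a+180)%180))
E
python3 - <<'E'
from h import *
for f in ("top0","w2"):
    im=dict(np.load(f+".npz"));g=im["pixels"].astype(int)
    if f=="w2": T=im["T"]@im["T_tool_cam"]
    else: T=np.eye(4);T[:3,:3]=R.from_rotvec(im["rotation"]).as_matrix();T[:3,3]=im["xyz"]
    m=(g[...,0]>60)&(g[...,0]-g[...,2]>20)
    k=np.zeros(m.shape,bool)
    if f=="w2": k[40:240,180:340]=1
    else: k[140:250,90:220]=1
    m=cv2.morphologyEx(np.uint8(m&k),cv2.MORPH_CLOSE,np.ones((5,5)))
    rectfit(im,T,m,.012)
E
```

```text
c (531.6,187.2) size 185.5x264.5 long 178.10
c (529.7,188.6) size 183.1x261.8 long 178.38
```

Call:
arm_command:
  targets:
    - [[0, 0, 0.01, 0, 0, -0.1541], [0, 0, 0.015, 0, 0, -0.1541], [0, 0, 0.02, 0, 0, -0.1541], [0, 0, 0.02, 0, 0, -0.1541], [0, 0, 0.02, 0, 0, -0.1541], [0, 0, 0.02, 0, 0, -0.1541], [0, 0, 0.02, 0, 0, -0.1541], [0, 0, 0.02, 0, 0, -0.1541], [0, 0, 0.02, 0, 0, -0.1541], [0, 0, 0.01, 0, 0, -0.1541]]

```text
clock: 8.32
position: [0.5308, 0.1692, 0.2005]
ee_rot: [-0.044, -3.14, 0.001]
force: [0.6, 0.1, -0.4]
width: 0.325
gripper_force: 12.0
```

```bash
python3 -c "
from h import *
plan(.5305,.188,.0365,178.3)"
```

```text
shift mm [  0.6  18.9 164. ] then turn rad [-0.0008 -0.001   0.0015] | now [530.8 169.2 200.5] t 8.32 q7 0.75 q1 0.18
```

Call:
arm_command:
  targets:
    - [[0, 0.009, 0.03, 0, 0, 0], [0, 0.0095, 0.04, 0, 0, 0], [0, 0, 0.04, 0, 0, 0], [0, 0, 0.03, 0, 0, 0], [0, 0, 0.01, 0, 0, 0], [0, 0, 0.006, 0, 0, 0], [0, 0, 0, 0, 0, 0], [0, 0, 0, 0, 0, 0]]

```text
clock: 9.32
position: [0.5323, 0.1885, 0.0462]
ee_rot: [0.048, 3.14, 0.001]
force: [-0.2, 0.2, -0.2]
width: 0.324
gripper_force: 12.0
```

```bash
python3 -c "
from h import *
plan(.5305,.188,.0365,178.3)"
```

```text
shift mm [ 1.8 -0.6  9.7] then turn rad [ 0.0005  0.0015 -0.0007] | now [532.3 188.5  46.2] t 9.32 q7 0.56 q1 0.05
```

Call:
arm_command:
  targets:
    - [[0.0015, -0.0005, 0.004, 0, 0, 0], [0, 0, 0.003, 0, 0, 0], [0, 0, 0.0015, 0, 0, 0], [0, 0, 0, 0, 0, 0], [0, 0, 0, 0, 0, 0]]

```text
clock: 9.95
position: [0.5302, 0.1879, 0.0367]
ee_rot: [-0.047, -3.141, -0.0]
force: [-0.8, 0.8, -0.6]
width: 0.321
gripper_force: 12.0
```

Call:
arm_command:
  targets:
    - [[0, 0, 0.0008, 0, 0, 0], [0, 0, 0, 0, 0, 0], [0, 0, 0, 0, 0, 0]]

```text
clock: 10.32
position: [0.5301, 0.1878, 0.0359]
ee_rot: [0.047, 3.141, -0.0]
force: [0.4, 0.3, -0.4]
width: 0.318
gripper_force: 12.0
```

Call:
arm_command:
  targets:
    - [[0, 0, 0, 0, 0, 0], [0, 0, 0, 0, 0, 0], [0, 0, 0, 0, 0, 0], [0, 0, -0.03, 0, 0, 0], [0, 0, -0.05, 0, 0, 0], [0, 0, -0.06, 0, 0, 0], [0, 0, -0.06, 0, 0, 0], [0, 0, 0, 0, 0, 0]]
  jaw: 0.045

```text
clock: 11.32
position: [0.532, 0.1896, 0.2409]
ee_rot: [0.047, 3.134, 0.005]
force: [0.4, -0.2, -1.2]
width: 0.493
gripper_force: 0.0
```

```bash
python3 -c "
from h import *
plan(.6265,-.2007,.15,93)"
```

```text
shift mm [-105.4 -387.6   90.4] then turn rad [0.0083 0.0037 1.4885] | now [532.  189.6 240.9] t 11.32 q7 0.75 q1 0.17
```

Call:
arm_command:
  targets:
    - [[-0.0117, -0.043, 0, 0, 0, 0], [-0.0117, -0.043, 0, 0, 0, 0], [-0.0117, -0.043, 0.01, 0, 0, 0], [-0.0117, -0.043, 0.01, 0, 0, 0], [-0.0117, -0.043, 0.01, 0, 0, 0], [-0.0117, -0.043, 0.01, 0, 0, 0], [-0.0117, -0.043, 0.01, 0, 0, 0], [-0.0117, -0.043, 0.02, 0, 0, 0], [-0.0117, -0.043, 0.02, 0, 0, 0], [0, 0, 0, 0, 0, 0]]

```text
clock: 12.58
position: [0.622, -0.2074, 0.1422]
ee_rot: [-0.057, -3.136, 0.002]
force: [-0.4, 0.6, -0.3]
width: 0.49
gripper_force: 0.0
```

Call:
arm_command:
  targets:
    - [[0, 0, 0, 0, 0, 0.165], [0, 0, 0, 0, 0, 0.165], [0, 0, 0, 0, 0, 0.165], [0, 0, 0, 0, 0, 0.165], [0, 0, 0, 0, 0, 0.165], [0, 0, 0, 0, 0, 0.165], [0, 0, 0, 0, 0, 0.165], [0, 0, 0, 0, 0, 0.165], [0, 0, 0, 0, 0, 0.165], [0, 0, 0, 0, 0, 0]]

```text
clock: 13.82
position: [0.6236, -0.201, 0.1457]
ee_rot: [-2.156, -2.285, 0.001]
force: [-0.4, -0.5, 0.6]
width: 0.488
gripper_force: 0.0
```

```bash
python3 -c "
from h import *
plan(.6265,-.2007,.048,93)"
```

```text
shift mm [ 0.1  3.  97.7] then turn rad [-0.0006 -0.0001  0.0057] | now [ 623.6 -201.   145.7] t 13.82 q7 0.08 q1 0.47
```

Call:
arm_command:
  targets:
    - [[0, 0.003, 0.04, 0, 0, 0.005], [0, 0, 0.04, 0, 0, 0], [0, 0, 0.012, 0, 0, 0], [0, 0, 0.006, 0, 0, 0], [0, 0, 0, 0, 0, 0], [0, 0, 0, 0, 0, 0]]

```text
clock: 14.58
position: [0.6277, -0.2022, 0.0493]
ee_rot: [2.163, 2.276, 0.002]
force: [-0.3, -1.7, 1.1]
width: 0.487
gripper_force: 0.0
```

Call:
arm_command:
  targets:
    - [[0, 0, 0, 0, 0, 0], [0, 0, 0, 0, 0, 0], [0, 0, 0, 0, 0, 0], [0, 0, 0, 0, 0, 0], [0, 0, 0, 0, 0, 0], [0, 0, 0, 0, 0, 0]]
  jaw: 0.008
  newtons: 25

```text
clock: 15.32
position: [0.627, -0.202, 0.0481]
ee_rot: [2.164, 2.277, 0.0]
force: [-0.1, -0.3, 2.0]
width: 0.196
gripper_force: 24.9
```

Call:
arm_command:
  targets:
    - [[0, 0, -0.02, 0, 0, 0], [0, 0, -0.04, 0, 0, 0], [0, 0, -0.05, 0, 0, 0], [0, 0, -0.04, 0, 0, 0], [0, 0, 0, 0, 0, 0]]

```text
clock: 15.95
position: [0.6287, -0.2021, 0.2029]
ee_rot: [2.16, 2.273, 0.006]
force: [-0.2, 0.1, -1.3]
width: 0.19
gripper_force: 24.9
```

```bash
python3 -c "
from h import *
plan(.533,.238,.2,178.3)"
```

```text
shift mm [444.4 -73.2   1.6] then turn rad [ 0.004   0.0067 -1.4902] | now [ 628.7 -202.1  202.9] t 15.95 q7 0.09 q1 0.48
```

Call:
arm_command:
  targets:
    - [[0.044, -0.0073, 0, 0, 0, 0], [0.045, -0.0073, 0, 0, 0, 0], [0.0445, -0.0073, 0, 0, 0, 0], [0.0445, -0.0073, 0, 0, 0, 0], [0.0445, -0.0073, 0, 0, 0, 0], [0.0445, -0.0073, 0, 0, 0, 0], [0.0445, -0.0073, 0, 0, 0, 0], [0.0445, -0.0073, 0, 0, 0, 0], [0.0445, -0.0073, 0, 0, 0, 0], [0.044, -0.0073, 0, 0, 0, 0]]

```text
clock: 17.2
position: [0.5303, 0.2392, 0.1976]
ee_rot: [-2.164, -2.277, 0.002]
force: [0.7, -0.1, -0.4]
width: 0.193
gripper_force: 24.9
```

Call:
arm_command:
  targets:
    - [[0, 0, 0, 0, 0, -0.1655], [0, 0, 0, 0, 0, -0.1655], [0, 0, 0, 0, 0, -0.1655], [0, 0, 0, 0, 0, -0.1655], [0, 0, 0, 0, 0, -0.1655], [0, 0, 0, 0, 0, -0.1655], [0, 0, 0, 0, 0, -0.1655], [0, 0, 0, 0, 0, -0.1655], [0, 0, 0, 0, 0, -0.1655], [0, 0, 0, 0, 0, 0]]

```text
clock: 18.45
position: [0.5309, 0.2377, 0.1974]
ee_rot: [-0.049, -3.14, 0.001]
force: [-0.2, -0.2, -0.5]
width: 0.196
gripper_force: 24.9
```

```bash
python3 - <<'E'
from h import *
from cell import arm
plan(.533,.238,.0525,178.3)
T,s=toolT();im=arm.get_image("wrist");np.savez("w3.npz",T=T,**im);cv2.imwrite("pics/w3.png",im["pixels"][:,:,::-1])
E
```

```text
shift mm [ -2.3   0.4 144.9] then turn rad [-0.0005 -0.0013 -0.0018] | now [530.9 237.7 197.4] t 18.45 q7 0.62 q1 0.06
```

View pics/w3.png

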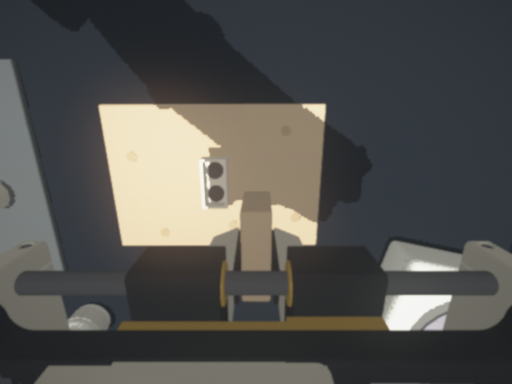

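The boat at (215,183) stands level and square on the slab, and the bar is held straight. I'll measure the boat against the slab in this frame while I place the bar.

```bash
python3 - <<'E'
from h import *
im=dict(np.load("w3.npz"));T=im["T"]@im["T_tool_cam"];g=im["pixels"].astype(int)
m=(g[...,0]>60)&(g[...,0]-g[...,2]>20);k=np.zeros(m.shape,bool);k[90:247,80:345]=1
rectfit(im,T,cv2.morphologyEx(np.uint8(m&k),cv2.MORPH_CLOSE,np.ones((5,5))),.012)
# corners: top-left/top-right of slab and boat rim
print(rays(im,T,np.array([[101,104.5],[325.5,104.5],[121,247],[318,247]]),.012)*1000)
W=cloud(im,T);z=W[...,2];roi=np.zeros(z.shape,bool);roi[150:215,190:238]=1
m=roi&(z>.02)&(z<.04);blobs(W,m,50)
rectfit(im,T,m,.030)
E
```

```text
c (530.2,188.4) size 181.2x260.7 long 178.18
[[437.25757476  65.62243469]
 [445.3381378  320.40172242]
 [618.01714325  55.14986079]
 [626.42118622 318.77266359]]
px 213,183 n=571 rect c=(530.3,188.3) mean=(530.3,188.1) size 30x61 longdir -1.8deg z med 29.0 max 31.8
c (529.5,189.0) size 31.1x60.6 long 88.18
```

Call:
arm_command:
  targets:
    - [[-0.002, 0, 0.03, 0, 0, 0], [0, 0, 0.04, 0, 0, 0], [0, 0, 0.035, 0, 0, 0], [0, 0, 0.02, 0, 0, 0], [0, 0, 0.009, 0, 0, 0], [0, 0, 0, 0, 0, 0], [0, 0, 0, 0, 0, 0]]

```text
clock: 19.38
position: [0.5339, 0.2387, 0.0651]
ee_rot: [0.048, 3.14, 0.001]
force: [-0.1, -1.0, -1.6]
width: 0.19
gripper_force: 24.9
```

Call:
arm_command:
  targets:
    - [[0.0005, 0, 0.006, 0, 0, 0], [0, 0, 0.004, 0, 0, 0], [0, 0, 0.002, 0, 0, 0], [0, 0, 0, 0, 0, 0], [0, 0, 0, 0, 0, 0]]

```text
clock: 20.0
position: [0.5327, 0.2383, 0.0519]
ee_rot: [-0.048, -3.141, -0.0]
force: [0.4, 0.6, -0.0]
width: 0.194
gripper_force: 25.0
```

Call:
arm_command:
  targets:
    - [[0, 0, 0.0006, 0, 0, 0], [0, 0, 0, 0, 0, 0], [0, 0, 0, 0, 0, 0]]

```text
clock: 20.38
position: [0.5327, 0.2383, 0.0519]
ee_rot: [0.047, 3.141, -0.0]
force: [-2.4, -0.8, 7.4]
width: 0.192
gripper_force: 25.0
```

Call:
arm_command:
  targets:
    - [[0, 0, 0, 0, 0, 0], [0, 0, 0, 0, 0, 0], [0, 0, 0, 0, 0, 0], [0, 0, -0.03, 0, 0, 0], [0, 0, -0.05, 0, 0, 0], [0, 0, -0.05, 0, 0, 0], [0, 0, -0.05, 0, 0, 0], [0, 0, 0, 0, 0, 0]]
  jaw: 0.03

```text
clock: 21.38
position: [0.5342, 0.2398, 0.2354]
ee_rot: [0.048, 3.135, 0.005]
force: [0.3, 0.2, -1.2]
width: 0.328
gripper_force: 0.0
```

```bash
python3 -c "
from h import *
plan(.627,-.300,.15,100)"
```

```text
shift mm [-108.7 -537.    84.2] then turn rad [0.0069 0.0028 1.3658] | now [534.2 239.8 235.4] t 21.38 q7 0.65 q1 0.07
```

Call:
arm_command:
  targets:
    - [[-0.01, -0.0485, 0, 0, 0, 0], [-0.01, -0.049, 0, 0, 0, 0], [-0.01, -0.049, 0.005, 0, 0, 0], [-0.01, -0.049, 0.01, 0, 0, 0], [-0.01, -0.049, 0.01, 0, 0, 0], [-0.01, -0.049, 0.01, 0, 0, 0], [-0.01, -0.049, 0.01, 0, 0, 0], [-0.01, -0.049, 0.01, 0, 0, 0], [-0.01, -0.049, 0.01, 0, 0, 0], [-0.0095, -0.049, 0.01, 0, 0, 0]]
  jaw: 0.045

```text
clock: 22.62
position: [0.6169, -0.2558, 0.1547]
ee_rot: [-0.048, -3.14, -0.0]
force: [0.0, 0.8, -0.3]
width: 0.49
gripper_force: 0.0
```

Call:
arm_command:
  targets:
    - [[-0.009, -0.047, 0.01, 0, 0, 0], [0, 0, 0, 0, 0, 0.1707], [0, 0, 0, 0, 0, 0.1707], [0, 0, 0, 0, 0, 0.1707], [0, 0, 0, 0, 0, 0.1707], [0, 0, 0, 0, 0, 0.1707], [0, 0, 0, 0, 0, 0.1707], [0, 0, 0, 0, 0, 0.1707], [0, 0, 0, 0, 0, 0.1707], [0, 0, 0, 0, 0, 0]]

```text
clock: 23.88
position: [0.6244, -0.3011, 0.1452]
ee_rot: [-2.017, -2.407, 0.002]
force: [-0.5, 0.6, -0.1]
width: 0.49
gripper_force: 0.0
```

```bash
python3 -c "
from h import *
plan(.627,-.300,.048,100)"
```

```text
shift mm [ 0.6  2.9 97.2] then turn rad [-0.0016 -0.0002  0.0016] | now [ 624.4 -301.1  145.2] t 23.88 q7 0.32 q1 0.62
```

Call:
arm_command:
  targets:
    - [[0.001, 0.0025, 0.04, 0, 0, 0], [0, 0, 0.04, 0, 0, 0], [0, 0, 0.012, 0, 0, 0], [0, 0, 0.005, 0, 0, 0], [0, 0, 0, 0, 0, 0], [0, 0, 0, 0, 0, 0]]

```text
clock: 24.62
position: [0.6281, -0.3002, 0.0508]
ee_rot: [2.017, 2.406, 0.001]
force: [-0.1, -0.6, 0.5]
width: 0.493
gripper_force: 0.0
```

Call:
arm_command:
  targets:
    - [[0, 0, 0, 0, 0, 0], [0, 0, 0, 0, 0, 0], [0, 0, 0, 0, 0, 0], [0, 0, 0, 0, 0, 0], [0, 0, 0, 0, 0, 0], [0, 0, 0, 0, 0, 0]]
  jaw: 0.008
  newtons: 25

```text
clock: 25.38
position: [0.6273, -0.3, 0.0495]
ee_rot: [2.019, 2.407, 0.0]
force: [-0.0, 0.6, 3.1]
width: 0.19
gripper_force: 24.9
```

Call:
arm_command:
  targets:
    - [[0, 0, -0.02, 0, 0, 0], [0, 0, -0.04, 0, 0, 0], [0, 0, -0.05, 0, 0, 0], [0, 0, -0.04, 0, 0, 0], [0, 0, 0, 0, 0, 0]]

```text
clock: 26.0
position: [0.6292, -0.3003, 0.2047]
ee_rot: [2.015, 2.401, 0.004]
force: [1.3, -0.4, -0.8]
width: 0.195
gripper_force: 24.9
```

```bash
python3 -c "
from h import *
plan(.529,.138,.2,178.3)"
```

```text
shift mm [449.  -22.5   2.9] then turn rad [ 0.0028  0.0076 -1.3663] | now [ 629.2 -300.3  204.7] t 26.00 q7 0.34 q1 0.63
```

Call:
arm_command:
  targets:
    - [[0.045, -0.0023, 0, 0, 0, 0], [0.045, -0.0023, 0, 0, 0, 0], [0.045, -0.0023, 0, 0, 0, 0], [0.045, -0.0023, 0, 0, 0, 0], [0.045, -0.0023, 0, 0, 0, 0], [0.045, -0.0023, 0, 0, 0, 0], [0.045, -0.0023, 0, 0, 0, 0], [0.045, -0.0023, 0, 0, 0, 0], [0.045, -0.0023, 0, 0, 0, 0], [0.045, -0.0023, 0, 0, 0, 0]]

```text
clock: 27.25
position: [0.5253, 0.1402, 0.1991]
ee_rot: [-2.019, -2.407, 0.001]
force: [0.8, 0.7, -1.4]
width: 0.193
gripper_force: 24.9
```

Call:
arm_command:
  targets:
    - [[0, 0, 0, 0, 0, -0.1708], [0, 0, 0, 0, 0, -0.1708], [0, 0, 0, 0, 0, -0.1708], [0, 0, 0, 0, 0, -0.1708], [0, 0, 0, 0, 0, -0.1708], [0, 0, 0, 0, 0, -0.1708], [0, 0, 0, 0, 0, -0.1708], [0, 0, 0, 0, 0, -0.1708], [0, 0, 0, 0, 0, 0]]

```text
clock: 28.38
position: [0.5259, 0.1388, 0.1989]
ee_rot: [-0.048, -3.14, 0.0]
force: [0.2, -0.7, -1.3]
width: 0.192
gripper_force: 24.9
```

```bash
python3 -c "
from h import *
plan(.5288,.1384,.0535,178.3)"
```

```text
shift mm [ -3.1  -0.3 145.4] then turn rad [-0.0002 -0.0012 -0.0011] | now [525.9 138.8 198.9] t 28.38 q7 0.78 q1 0.27
```

Call:
arm_command:
  targets:
    - [[-0.0015, 0, 0.03, 0, 0, 0], [0, 0, 0.04, 0, 0, 0], [0, 0, 0.035, 0, 0, 0], [0, 0, 0.02, 0, 0, 0], [0, 0, 0.009, 0, 0, 0], [0, 0, 0, 0, 0, 0], [0, 0, 0, 0, 0, 0], [0, 0, 0, 0, 0, 0]]

```text
clock: 29.38
position: [0.5284, 0.1393, 0.0662]
ee_rot: [0.047, 3.14, 0.0]
force: [0.2, 0.3, -0.3]
width: 0.197
gripper_force: 24.9
```

```bash
python3 -c "
from h import *
plan(.5288,.1384,.0535,178.3)"
```

```text
shift mm [-0.4 -0.9 12.7] then turn rad [ 0.0003  0.0015 -0.0003] | now [528.4 139.3  66.2] t 29.38 q7 0.63 q1 0.17
```

Call:
arm_command:
  targets:
    - [[-0.0008, -0.0005, 0.006, 0, 0, 0], [0, 0, 0.004, 0, 0, 0], [0, 0, 0.0015, 0, 0, 0], [0, 0, 0, 0, 0, 0], [0, 0, 0, 0, 0, 0]]

```text
clock: 30.0
position: [0.5286, 0.1387, 0.0538]
ee_rot: [0.046, 3.141, 0.0]
force: [-0.1, -0.3, -1.5]
width: 0.197
gripper_force: 24.9
```

Call:
arm_command:
  targets:
    - [[0, 0, 0.0006, 0, 0, 0], [0, 0, 0, 0, 0, 0], [0, 0, 0, 0, 0, 0]]

```text
clock: 30.38
position: [0.5287, 0.1387, 0.0534]
ee_rot: [0.046, 3.141, -0.0]
force: [-1.3, -0.2, 2.8]
width: 0.195
gripper_force: 25.0
```

Call:
arm_command:
  targets:
    - [[0, 0, 0, 0, 0, 0], [0, 0, 0, 0, 0, 0], [0, 0, 0, 0, 0, 0], [0, 0, -0.03, 0, 0, 0], [0, 0, -0.05, 0, 0, 0], [0, 0, -0.05, 0, 0, 0], [0, 0, -0.05, 0, 0, 0], [0, 0, 0, 0, 0, 0], [0, 0, 0, 0, 0, 0]]
  jaw: 0.03

```text
clock: 31.5
position: [0.5284, 0.1382, 0.2327]
ee_rot: [-0.047, -3.141, 0.001]
force: [0.3, 1.1, -1.8]
width: 0.328
gripper_force: 0.0
```

```bash
python3 - <<'E'
from h import *
from cell import arm
plan(.4335,-.199,.15,90)
T,s=toolT();im=arm.get_image("wrist");np.savez("w4.npz",T=T,**im);cv2.imwrite("pics/w4.png",im["pixels"][:,:,::-1])
W=cloud(im,T@im["T_tool_cam"]);z=W[...,2]
blobs(W,(im["z_map"]>0)&(z>.042)&(z<.07),60)
im=arm.get_image("top");W=cloud(im);z=W[...,2]
blobs(W,(im["z_map"]>0)&(z>.04)&(z<.07)&(W[...,1]>.05),60)
E
```

```text
shift mm [  84.7 -339.8   82.9] then turn rad [-7.0000e-04  4.0000e-04  1.5409e+00] | now [528.4 138.2 232.7] t 31.50 q7 0.81 q1 0.29
px 256,179 n=722 rect c=(529.5,139.1) mean=(527.8,139.3) size 17x60 longdir -1.4deg z med 51.5 max 53.5
px 336,179 n=786 rect c=(531.5,238.5) mean=(530.4,237.6) size 18x59 longdir -1.5deg z med 51.4 max 53.9
px 66,194 n=727 rect c=(539.9,-96.0) mean=(539.3,-95.6) size 39x40 longdir -63.8deg z med 52.6 max 58.8
px 458,256 n=234 rect c=(640.4,412.4) mean=(644.0,409.8) size 17x56 longdir -34.5deg z med 46.5 max 56.3
px 435,313 n=719 rect c=(733.2,391.2) mean=(730.3,388.7) size 13x79 longdir -14.5deg z med 57.0 max 65.5
px 44,91 n=5358 rect c=(768.9,478.9) mean=(782.6,448.5) size 201x261 longdir -14.0deg z med 65.5 max 70.0
```

View pics/w4.png

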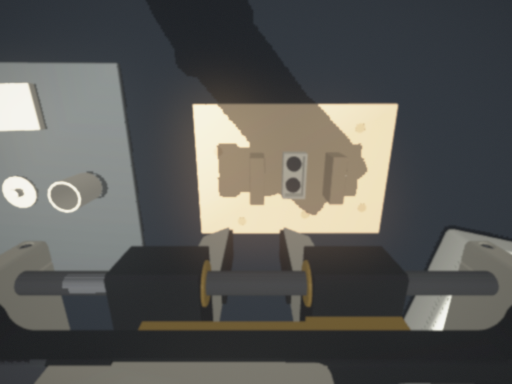

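The two bars stand at (256,179) and (336,179), with the boat between them, all square. The setter plate is next.

Call:
arm_command:
  targets:
    - [[0.0095, -0.0375, 0, 0, 0, 0], [0.0095, -0.038, 0, 0, 0, 0], [0.0095, -0.038, 0.01, 0, 0, 0], [0.0095, -0.038, 0.01, 0, 0, 0], [0.0095, -0.038, 0.01, 0, 0, 0], [0.0095, -0.038, 0.01, 0, 0, 0], [0.0095, -0.038, 0.01, 0, 0, 0], [0.0095, -0.038, 0.01, 0, 0, 0], [0.009, -0.0375, 0.01, 0, 0, 0], [0, 0, 0.01, 0, 0, 0]]
  jaw: 0.078

```text
clock: 32.85
position: [0.4316, -0.2026, 0.1514]
ee_rot: [-0.055, -3.138, -0.001]
force: [-0.3, 1.1, -1.1]
width: 0.847
gripper_force: 0.0
```

Call:
arm_command:
  targets:
    - [[0, 0, 0, 0, 0, 0.1541], [0, 0, 0, 0, 0, 0.1541], [0, 0, 0, 0, 0, 0.1541], [0, 0, 0, 0, 0, 0.1541], [0, 0, 0, 0, 0, 0.1541], [0, 0, 0, 0, 0, 0.1541], [0, 0, 0, 0, 0, 0.1541], [0, 0, 0, 0, 0, 0.1541], [0, 0, 0, 0, 0, 0.1541], [0, 0, 0, 0, 0, 0.1541]]

```text
clock: 34.1
position: [0.4333, -0.1984, 0.1523]
ee_rot: [-2.224, -2.216, 0.0]
force: [-0.5, -0.7, 0.8]
width: 0.849
gripper_force: 0.0
```

```bash
python3 -c "
from h import *
plan(.4335,-.199,.0285,90)"
```

```text
shift mm [ -0.7   0.4 123.8] then turn rad [-0.0014 -0.001  -0.0034] | now [ 433.3 -198.4  152.3] t 34.10 q7 0.10 q1 0.70
```

Call:
arm_command:
  targets:
    - [[-0.0005, 0, 0.035, 0, 0, 0], [0, 0, 0.04, 0, 0, 0], [0, 0, 0.025, 0, 0, 0], [0, 0, 0.012, 0, 0, 0], [0, 0, 0.005, 0, 0, 0], [0, 0, 0, 0, 0, 0], [0, 0, 0, 0, 0, 0], [0, 0, 0, 0, 0, 0]]

```text
clock: 35.1
position: [0.4339, -0.2005, 0.0369]
ee_rot: [2.221, 2.221, 0.001]
force: [-0.2, -0.1, -0.0]
width: 0.853
gripper_force: 0.0
```

```bash
python3 -c "
from h import *
plan(.4335,-.199,.0285,90)"
```

```text
shift mm [ 1.5 -0.4  8.4] then turn rad [ 0.0011  0.0006 -0.    ] | now [ 433.9 -200.5   36.9] t 35.10 q7 -0.03 q1 0.61
```

Call:
arm_command:
  targets:
    - [[0.001, 0, 0.004, 0, 0, 0], [0, 0, 0.003, 0, 0, 0], [0, 0, 0, 0, 0, 0], [0, 0, 0, 0, 0, 0]]

```text
clock: 35.6
position: [0.4335, -0.1992, 0.0292]
ee_rot: [-2.221, -2.222, 0.0]
force: [0.5, -0.3, -0.1]
width: 0.85
gripper_force: 0.0
```

Call:
arm_command:
  targets:
    - [[0, 0, 0, 0, 0, 0], [0, 0, 0, 0, 0, 0], [0, 0, 0, 0, 0, 0], [0, 0, 0, 0, 0, 0], [0, 0, 0, 0, 0, 0]]
  jaw: 0.045
  newtons: 30

```text
clock: 36.22
position: [0.4337, -0.1992, 0.0293]
ee_rot: [2.221, 2.222, 0.0]
force: [0.8, -0.2, 0.5]
width: 0.606
gripper_force: 30.0
```

Call:
arm_command:
  targets:
    - [[0, 0, -0.015, 0, 0, 0], [0, 0, -0.035, 0, 0, 0], [0, 0, -0.05, 0, 0, 0], [0, 0, -0.045, 0, 0, 0], [0, 0, -0.03, 0, 0, 0], [0, 0, 0, 0, 0, 0]]

```text
clock: 36.98
position: [0.4346, -0.1995, 0.2071]
ee_rot: [2.218, 2.218, 0.002]
force: [0.2, -0.5, -1.5]
width: 0.604
gripper_force: 30.0
```

```bash
python3 -c "
from h import *
plan(.5302,.1886,.2,88.3)"
```

```text
shift mm [388.1  95.6   6.7] then turn rad [0.0043 0.0021 0.0298] | now [ 434.6 -199.5  207.1] t 36.98 q7 0.14 q1 0.73
```

Call:
arm_command:
  targets:
    - [[0.03, 0.008, 0, 0, 0, 0], [0.043, 0.0105, 0, 0, 0, 0], [0.045, 0.011, 0, 0, 0, 0], [0.045, 0.011, 0, 0, 0, 0], [0.045, 0.011, 0, 0, 0, 0], [0.045, 0.011, 0, 0, 0, 0], [0.045, 0.011, 0, 0, 0, 0], [0.043, 0.0105, 0, 0, 0, 0], [0.03, 0.008, 0, 0, 0, 0], [0.017, 0.0035, 0, 0, 0, 0.03]]

```text
clock: 38.22
position: [0.5281, 0.1906, 0.2032]
ee_rot: [-2.251, -2.189, 0.002]
force: [-0.4, 0.2, -0.6]
width: 0.605
gripper_force: 30.0
```

Call:
arm_command:
  targets:
    - [[0, 0, 0.025, 0, 0, 0], [0, 0, 0.035, 0, 0, 0], [0, 0, 0.025, 0, 0, 0], [0, 0, 0.01, 0, 0, 0], [0, 0, 0, 0, 0, 0], [0, 0, 0, 0, 0, 0], [0, 0, 0, 0, 0, 0]]

```text
clock: 39.1
position: [0.5295, 0.189, 0.1102]
ee_rot: [2.254, 2.187, 0.002]
force: [-0.7, -0.3, -0.6]
width: 0.604
gripper_force: 30.0
```

```bash
python3 - <<'E'
from h import *
from cell import arm
plan(.5302,.1886,.0733,88.3)
T,s=toolT();im=arm.get_image("scene");W=cloud(im);z=W[...,2]
print(s["ee_rot"])
im=arm.get_image("wrist");cv2.imwrite("pics/w5.png",im["pixels"][:,:,::-1])
E
```

```text
shift mm [-0.4  0.7 36.9] then turn rad [ 0.0015 -0.0005 -0.0003] | now [529.5 189.  110.2] t 39.10 q7 -0.81 q1 -0.04
[2.25397457e+00 2.18742089e+00 2.22477115e-03]
```

View pics/w5.png

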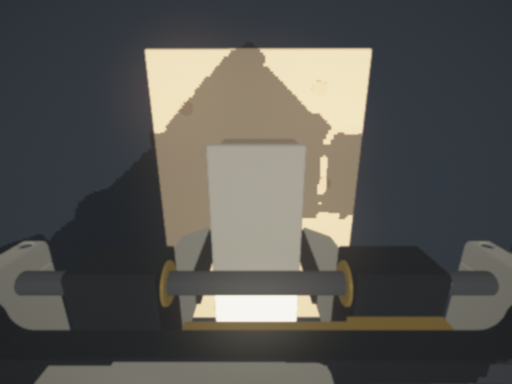

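The plate, top edge at row 146, is held centred over the slab. I'll check its tilt and position.

```bash
python3 - <<'E'
from h import *
from cell import arm
T,s=toolT();im=arm.get_image("wrist");W=cloud(im,T@im["T_tool_cam"])
p=W[152:230,215:296].reshape(-1,3);p=p[(abs(p[:,2]-.1)<.03)]
A=np.linalg.lstsq(np.c_[p[:,:2]-p[:,:2].mean(0),np.ones(len(p))],p[:,2],rcond=None)[0];print("slopes",A,len(p))
z=W[...,2];m=(z>.075)&(z<.13)&(im["z_map"]>0);m[235:]=0;m[:,:190]=0;m[:,320:]=0
q=W[m];print("end y",np.percentile(q[:,1],[98,99.5])*1000, "x",np.percentile(q[q[:,1]>.22][:,0],[1,99])*1000)
E
```

```text
slopes [-0.00095104  0.00149594  0.09825994] 6296
end y [253.6447331  254.31399367] x [502.36265985 556.77075836]
```

Call:
arm_command:
  targets:
    - [[-0.0005, 0.0005, 0.015, 0, 0, 0], [0, 0, 0.01, 0, 0, 0], [0, 0, 0.005, 0, 0, 0], [0, 0, 0, 0, 0, 0], [0, 0, 0, 0, 0, 0], [0, 0, 0, 0, 0, 0]]

```text
clock: 40.0
position: [0.5296, 0.1884, 0.0795]
ee_rot: [2.254, 2.188, 0.001]
force: [0.9, 0.1, -1.5]
width: 0.605
gripper_force: 30.0
```

Call:
arm_command:
  targets:
    - [[0, 0.0006, 0.003, 0, 0, 0], [0, 0, 0.002, 0, 0, 0], [0, 0, 0, 0, 0, 0], [0, 0, 0, 0, 0, 0], [0, 0, 0, 0, 0, 0]]

```text
clock: 40.62
position: [0.5301, 0.1883, 0.0742]
ee_rot: [2.254, 2.188, 0.0]
force: [0.4, 0.3, -1.4]
width: 0.604
gripper_force: 30.0
```

Call:
arm_command:
  targets:
    - [[0, 0, 0.0008, 0, 0, 0], [0, 0, 0, 0, 0, 0], [0, 0, 0, 0, 0, 0]]

```text
clock: 41.0
position: [0.53, 0.1883, 0.0734]
ee_rot: [2.254, 2.188, -0.0]
force: [0.2, -0.0, -1.1]
width: 0.603
gripper_force: 30.0
```

Call:
arm_command:
  targets:
    - [[0, 0, 0.0005, 0, 0, 0], [0, 0, 0, 0, 0, 0], [0, 0, 0, 0, 0, 0]]

```text
clock: 41.38
position: [0.53, 0.1883, 0.0733]
ee_rot: [2.254, 2.188, 0.0]
force: [-2.0, -1.3, 5.6]
width: 0.605
gripper_force: 30.0
```

Contact: the plate is resting on the bars. Releasing and going for the crucible.

Call:
arm_command:
  targets:
    - [[0, 0, 0, 0, 0, 0], [0, 0, 0, 0, 0, 0], [0, 0, 0, 0, 0, 0], [0, 0, 0, 0, 0, 0], [0, 0, -0.02, 0, 0, 0], [0, 0, -0.05, 0, 0, 0], [0, 0, -0.05, 0, 0, 0], [0, 0, -0.03, 0, 0, 0], [0, 0, 0, 0, 0, 0], [0, 0, 0, 0, 0, 0]]
  jaw: 0.072

```text
clock: 42.62
position: [0.5297, 0.1879, 0.2221]
ee_rot: [-2.254, -2.188, 0.002]
force: [-0.8, 0.3, 0.3]
width: 0.783
gripper_force: 0.0
```

```bash
python3 - <<'E'
from h import *
from cell import arm
plan(.540,-.096,.15,90)
T,s=toolT();im=arm.get_image("wrist");W=cloud(im,T@im["T_tool_cam"]);z=W[...,2]
ok=im["z_map"]>0;m=ok&(z>.055)&(z<.07);m[240:]=0
blobs(W,m,300)
im=arm.get_image("top");W=cloud(im);z=W[...,2]
blobs(W,(im["z_map"]>0)&(z>.045)&(z<.075)&(W[...,1]>-.15)&(W[...,0]<.6),60)
E
```

```text
shift mm [-283.4   18.9   72.3] then turn rad [-0.0008  0.0007 -0.0299] | now [529.7 187.9 222.1] t 42.62 q7 -0.72 q1 0.01
px 255,179 n=5350 rect c=(528.3,188.6) mean=(528.5,193.1) size 56x130 longdir 88.3deg z med 61.6 max 64.0
px 158,200 n=907 rect c=(530.9,167.6) mean=(529.2,166.5) size 60x90 longdir 88.4deg z med 62.2 max 68.7
px 268,198 n=61 rect c=(540.9,-95.6) mean=(541.2,-95.8) size 36x36 longdir -88.5deg z med 57.7 max 63.1
```

Call:
arm_command:
  targets:
    - [[-0.03, 0.002, 0, 0, 0, 0], [-0.035, 0.0024, 0, 0, 0, 0], [-0.036, 0.0024, 0.01, 0, 0, 0], [-0.036, 0.0024, 0.02, 0, 0, 0], [-0.036, 0.0024, 0.02, 0, 0, 0], [-0.036, 0.0024, 0.02, 0, 0, 0], [-0.036, 0.0024, 0, 0, 0, 0], [-0.0384, 0.0025, 0, 0, 0, 0], [0, 0, 0, 0, 0, 0], [0, 0, 0, 0, 0, 0]]

```text
clock: 43.98
position: [0.54, -0.095, 0.1522]
ee_rot: [-2.253, -2.187, 0.001]
force: [-0.3, 0.9, 1.2]
width: 0.78
gripper_force: 0.0
```

```bash
python3 -c "
from h import *
plan(.540,-.096,.036,88.3)"
```

```text
shift mm [ -1.1   0.2 116.2] then turn rad [-0.0013 -0.0008 -0.    ] | now [540.  -95.  152.2] t 43.98 q7 -0.23 q1 0.47
```

Call:
arm_command:
  targets:
    - [[0, 0, 0.03, 0, 0, 0], [0, 0, 0.04, 0, 0, 0], [0, 0, 0.03, 0, 0, 0], [0, 0, 0.014, 0, 0, 0], [0, 0, 0, 0, 0, 0], [0, 0, 0, 0, 0, 0], [0, 0, 0, 0, 0, 0], [0, 0, 0, 0, 0, 0]]

```text
clock: 44.98
position: [0.5409, -0.0957, 0.0397]
ee_rot: [2.254, 2.187, 0.001]
force: [-0.7, -0.4, 0.8]
width: 0.781
gripper_force: 0.0
```

Call:
arm_command:
  targets:
    - [[0, 0, 0, 0, 0, 0], [0, 0, 0, 0, 0, 0], [0, 0, 0, 0, 0, 0], [0, 0, 0, 0, 0, 0], [0, 0, 0, 0, 0, 0], [0, 0, 0, 0, 0, 0]]
  jaw: 0.03
  newtons: 15

```text
clock: 45.72
position: [0.5406, -0.0956, 0.0389]
ee_rot: [2.254, 2.188, 0.0]
force: [-0.4, 0.5, -0.8]
width: 0.434
gripper_force: 15.0
```

Call:
arm_command:
  targets:
    - [[0, 0, -0.015, 0, 0, 0], [0, 0, -0.035, 0, 0, 0], [0, 0, -0.045, 0, 0, 0], [0, 0, -0.045, 0, 0, 0], [0, 0, -0.025, 0, 0, 0], [0, 0, 0, 0, 0, 0], [0, 0, 0, 0, 0, 0]]

```text
clock: 46.6
position: [0.5399, -0.0957, 0.2036]
ee_rot: [-2.254, -2.188, 0.001]
force: [-0.5, -0.9, -0.8]
width: 0.442
gripper_force: 15.0
```

```bash
python3 -c "
from h import *
plan(.5295,.1886,.2,88.3)"
```

```text
shift mm [283.8 -18.9   3.6] then turn rad [-0.0007  0.0002 -0.0002] | now [539.9 -95.7 203.6] t 46.60 q7 -0.19 q1 0.49
```

Call:
arm_command:
  targets:
    - [[0.02, -0.0013, 0, 0, 0, 0], [0.036, -0.0024, 0, 0, 0, 0], [0.04, -0.0027, 0, 0, 0, 0], [0.04, -0.0027, 0, 0, 0, 0], [0.04, -0.0027, 0, 0, 0, 0], [0.04, -0.0027, 0, 0, 0, 0], [0.036, -0.0024, 0, 0, 0, 0], [0.022, -0.0014, 0, 0, 0, 0], [0.01, -0.0006, 0, 0, 0, 0], [0, 0, 0, 0, 0, 0]]

```text
clock: 47.85
position: [0.5296, 0.1888, 0.2031]
ee_rot: [-2.253, -2.189, 0.002]
force: [0.0, -0.5, -1.1]
width: 0.44
gripper_force: 15.0
```

Call:
arm_command:
  targets:
    - [[0, 0, 0.015, 0, 0, 0], [0, 0, 0.03, 0, 0, 0], [0, 0, 0.03, 0, 0, 0], [0, 0, 0.015, 0, 0, 0], [0, 0, 0.007, 0, 0, 0], [0, 0, 0, 0, 0, 0], [0, 0, 0, 0, 0, 0], [0, 0, 0, 0, 0, 0]]

```text
clock: 48.85
position: [0.5305, 0.1891, 0.1077]
ee_rot: [2.254, 2.188, 0.002]
force: [0.9, -0.4, 0.2]
width: 0.441
gripper_force: 15.0
```

```bash
python3 -c "
from h import *
plan(.5295,.1886,.0929,88.3)"
```

```text
shift mm [-0.5 -1.  14.8] then turn rad [ 0.0012 -0.0004 -0.0002] | now [530.5 189.1 107.7] t 48.85 q7 -0.82 q1 -0.04
```

Call:
arm_command:
  targets:
    - [[-0.0003, -0.0005, 0.006, 0, 0, 0], [0, 0, 0.005, 0, 0, 0], [0, 0, 0.0025, 0, 0, 0], [0, 0, 0, 0, 0, 0], [0, 0, 0, 0, 0, 0], [0, 0, 0, 0, 0, 0]]

```text
clock: 49.6
position: [0.5296, 0.1886, 0.0934]
ee_rot: [2.254, 2.188, 0.0]
force: [0.6, 0.1, -0.5]
width: 0.44
gripper_force: 15.0
```

Call:
arm_command:
  targets:
    - [[0, 0, 0.0006, 0, 0, 0], [0, 0, 0, 0, 0, 0], [0, 0, 0, 0, 0, 0]]

```text
clock: 49.98
position: [0.5296, 0.1886, 0.0929]
ee_rot: [2.254, 2.188, 0.0]
force: [-0.0, -0.3, 1.8]
width: 0.435
gripper_force: 15.0
```

Call:
arm_command:
  targets:
    - [[0, 0, 0, 0, 0, 0], [0, 0, 0, 0, 0, 0], [0, 0, 0, 0, 0, 0], [0, 0, 0, 0, 0, 0], [0, 0, -0.015, 0, 0, 0], [0, 0, -0.04, 0, 0, 0], [0, 0, -0.05, 0, 0, 0], [0, 0, -0.04, 0, 0, 0], [0, 0, 0, 0, 0, 0], [0, 0, 0, 0, 0, 0]]
  jaw: 0.06

```text
clock: 51.22
position: [0.5293, 0.1884, 0.238]
ee_rot: [2.254, 2.188, -0.0]
force: [-0.2, -0.1, -0.2]
width: 0.651
gripper_force: 0.0
```

```bash
python3 - <<'E'
from h import *
from cell import arm
T,s=toolT();im=arm.get_image("wrist");W=cloud(im,T@im["T_tool_cam"]);z=W[...,2]
ok=im["z_map"]>0;m=ok&(z>.055)&(z<.07);m[240:]=0;blobs(W,m,300)
m=ok&(z>.108)&(z<.118);m[240:]=0;blobs(W,m,50)
im=arm.get_image("scene");cv2.imwrite("pics/s2.png",cv2.resize(im["pixels"][90:282,180:436,::-1],(768,576),interpolation=3))
E
```

```text
px 256,172 n=3499 rect c=(528.2,188.2) mean=(528.7,198.1) size 56x130 longdir 88.3deg z med 61.6 max 69.9
px 255,186 n=389 rect c=(527.5,183.2) mean=(527.7,182.5) size 26x27 longdir -42.5deg z med 65.7 max 69.9
px 255,193 n=357 rect c=(528.0,188.8) mean=(527.8,188.9) size 39x39 longdir 50.0deg z med 111.3 max 113.2
```

View pics/s2.png

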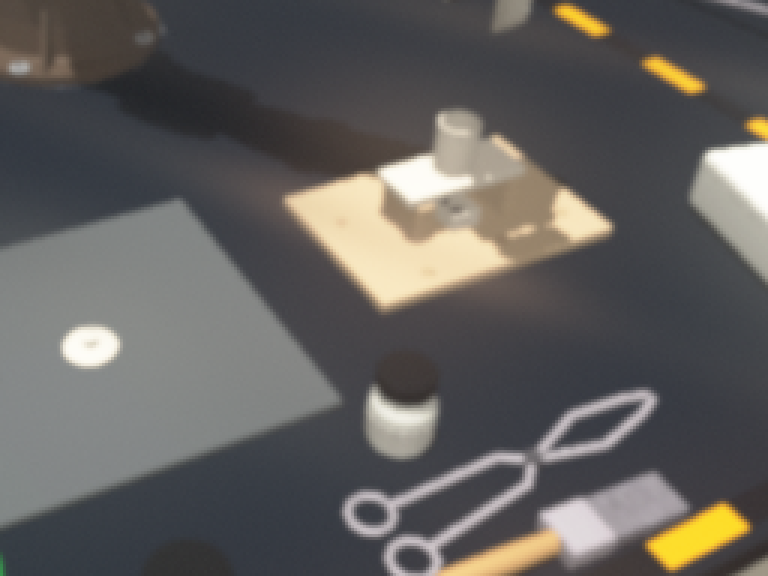

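The picture shows the finished stack: crucible upright at (458,140) on the level setter, bars beneath it and the boat in between at (458,212). The lid is still in its place at (90,345). Handing in.

```bash
python3 -c "
from cell import arm
print(arm.sign_off())"
```

```text
the job is handed in; nothing more can be done
None
```

The two-deck charge is built and handed in at about 51 s. In the last images the boat, both bars, setter and crucible were centred on the slab to within about 2 mm, and I never moved the short bar or the lid.

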